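Find the rattling case

TASK

A steel ball from the mixer has ended up in one of the three sealed cases on the plywood board; the other two are packed tight with amaranth. Lift the cases and shake them lengthwise, several times to and fro so that a loose ball would run from end to end, to find the one that rattles, setting each quiet one back upright where it stood, and hold the rattling case out, upright and still, about 20 cm above the middle of the pink hand-over mat, finishing while still holding it there. Never hold a quiet case out over the mat, and leave everything else alone.

Things in the scene. Friction and masses are not known exactly. Their poses are not given: they have to be found in the camera images.
- case_pink: sealed metal case with a pink lid and smooth sides, 110 (its x) x 60 (its y) x 60 mm high, a small clasp (4 mm proud) on each 60 mm wide end, walls 4 mm thick; 0.3 to 0.38 kg with its contents, and weight does not tell which case is which; origin at the centre of its underside, z up. Loose or packed inside (see board)
- case_teal: sealed metal case with a teal lid and smooth sides, 110 (its x) x 60 (its y) x 60 mm high, a small clasp (4 mm proud) on each 60 mm wide end, walls 4 mm thick; 0.3 to 0.38 kg with its contents, and weight does not tell which case is which; origin at the centre of its underside, z up. Loose or packed inside (see board)
- case_yellow: sealed metal case with a yellow lid and smooth sides, 110 (its x) x 60 (its y) x 60 mm high, a small clasp (4 mm proud) on each 60 mm wide end, walls 4 mm thick; 0.3 to 0.38 kg with its contents, and weight does not tell which case is which; origin at the centre of its underside, z up. Loose or packed inside (see board)
- board: fixed plywood board, 170 (x) x 420 (y) x 12 mm; the cases stand on it in a row along y, 135 mm apart, x along the board's x; origin at the centre of its underside. Two cases are packed tight with a 0.16 kg block; in the third, another each time, a 34 mm, 0.16 kg steel ball rolls freely, 34 mm either way along the case's x: it knocks on the ends, and when tipped shifts the moment on the hand by 0.05 N m each way
- mat: fixed pink hand-over mat lying flat at the far side of the table, 100 (x) x 160 (y) x 3 mm; origin at the centre of its underside
- bars_loose: two layers of two amaranth bars in one block, 75 x 60 x 40 mm high; origin at the centre of its underside; bystander, leave alone
- seed_jar: closed seed jar, 70 mm across, 100 mm high; origin at the centre of its underside; bystander, leave alone
- tape: roll of clear tape lying flat, 90 mm across, 24 mm high; origin at the centre of its underside; bystander, leave alone
- spatula: spatula with white handle lying flat along its x; origin below it at table height; bystander, leave alone
- cup: open steel cup, 76 mm across, 80 mm high; origin at the centre of its underside; bystander, leave alone
- pot_lid: round steel lid with a small knob, 100 mm across, 26 mm high; origin at the centre of its underside; bystander, leave alone
Mind the look-alikes: they are no part of the job. What is shaped like the case_teal but green or purple is not meant. Leave any blue or purple look-alike of the case_pink alone.

How it is judged:
By the outcome, as a careful person would: the job done as asked, in the order asked, and still so for the second after the job is handed in, while the arm keeps its last pose, push and grip.
It also fails if it takes over 72 s, if anything falls off the work surface, if the arm or the gripper's body presses on something with over 40 N, if the wrist force passes 120 N, or if a joint passes its speed limit or range.

ROBOT

A 7-joint arm with a two-finger parallel gripper is mounted at the origin on the work surface. World frame = base frame: x ahead of the robot, y to its left, z up, the work surface at z = 0. Lengths are in m, angles in rad, forces in N, time in s.
With the tool pointing down it reaches from about 0.35 to 0.9 m from the base axis. Payload 8.1 kg.
Tool frame: the origin (TCP) lies at the very end of the fingers, on their centre line; the grasp point (between the pads) lies 19 mm behind it (grasp_offset is the distance from the TCP to the grasp point, in m); z points along the fingers, y is the line along which they close (so a half turn about z gives the same grasp; the last joint's range is limited). The gripper opens to 92 mm and grips with 3 to 60 N. Pads are 19 mm wide; open, the fingers measure 130 mm over their backs; the gripper's body (75 mm by 190 mm) begins 47 mm behind the grasp point.
Start: joints at [-1.439, 0.434, 0.025, 1.573, -0.012, 1.134, -0.075], TCP at [0.145, 0.608, 0.189] pointing down, gripper open.
Joint ranges: [-2.62, 2.62], [-0.44, 2.09], [-1.27, 1.32], [0.08, 2.57], [-1.32, 4.46], [0.12, 2], [-2.74, 2.74]. Speed limits (rad/s): [2.22, 2.22, 3.01, 3.01, 3.14, 3.14, 3.14].

INTERFACE

Orientations are given as a rotation vector (axis times angle).
In Python, from cell import observe, get_image, camera_params, sign_off, silhouettes, grasp_offset gives the robot as it stands. The module is installed in compiled form; this text tells all that it offers.
- The arm moves only by the tool jog_arm, never from a script. Its argument "motion" is a list that holds one entry, the list of rows, each a list of 7 numbers: the shift along the tool's x, y, z in m, then the turn, a rotation vector about the tool's x, y, z in rad, then the closure, from -1 (fully open) to 1 (shut), so that 0 is half open. In form: [[[dx, dy, dz, wx, wy, wz, hand], ...]]. A call has 1 to 10 rows; each row is the pose to reach, as a shift and turn from the pose commanded when the call began, along the tool's axes at that moment; what a row does not reach only later rows make up. A row lasts 1/12 s, in which the tool goes at most 41.7 mm and 7.16 degrees, less where a joint would pass 70% of its speed; a pose out of reach is approached as far as the arm can. A call with a gripper value outside its range is refused whole. The fingers move at their own pace and stop on an object; "force" is the grip in N (left out, the last holds). Time passes only in rows, so rows that repeat a pose let the fingers close. It gives the time, the measured TCP pose, the force, the opening and the grip force at its end, in the units of the state.
- observe(): the state, without advancing time (a new reading comes with each control period).
- get_image(name): name is "scene" or "top" or "wrist"; returns the picture (480x640x3 uint8, red, green, blue); there is no depth.
- camera_params(name): a dict with "vertical_fov" (degrees; the focal length in pixels is half the picture's height over the tangent of half this angle, whatever the lens; pixels are square), "cx", "cy" (the principal point, pixels), "T" (4x4, takes a point from camera to world coordinates). Camera axes: x right, y down, z forward; pixel columns grow to the right and rows downward; lengths in m; the calibration is good to about 2 mm. A picture is of the moment at which its call begins: read the wrist's pose just before it. camera_params takes no time and is no camera call; for the wrist camera it gives the pose at the moment of the call.
- sign_off(): hands the job in; it is judged then, once.
Trained networks look in the newest picture that a camera, given by its name, has taken for a name from the list of things; names that differ only in an ending like _2 or _b are one class to them, and where a whole thing is asked for, a point or a joint stands for the part that bears it (a point fixed in the world has none). Each returns a list of dicts, best first, with "p" (0 to 1); they miss things now and then, are a little off and sometimes report something else, mostly with a low value. They report only what shows in the picture. A call takes as long as a camera call. They do not tell look-alikes from the thing itself.
- silhouettes(query, camera): "mask" (480x640 bool, what is visible of it) and "pixel" ([column, row] in pixels, amid what is visible of it).
The state is a dict: "clock": time; "joints": joint angles; "dq": joint speeds; "joint_efforts": joint torques, N m; "position": TCP position; "ee_rot": TCP orientation; "force": force on the tool from outside, world axes, zero at the start; "ft_torque": the same for the moment, N m; "width": opening from 0.0 (shut) to 1.0 (fully open); "gripper_force": force on a finger pad.
Only numpy, scipy, OpenCV 4.12 (cv2) and the standard library are available. Lean on these libraries where they do the work, as an engineer would, in place of code of your own. Each camera call takes 0.05 s, during which the arm holds its last target. There are 200 camera calls.

## Working session

There is one attempt and no reset: what is moved stays moved. The work goes in short steps, Python scripts to look and compute and a tool call to move; the robot and the scene stay as the last step left them, time stands still between calls to the robot, and variables do not carry over. Pictures are saved under pics/ and viewed, at most 10 in all, crops included, and the job is handed in when it is done.

Besides the shell and the picture viewer there is one more tool, called after "Emit:" by a JSON object that holds its "api" and its "payload". jog_arm: Moves the arm, as the interface text tells. Its arguments: {"type":"object","properties":{"motion":{"type":"array"},"force":{"type":"number"}},"required":["motion"]}

```bash
mkdir -p pics
python3 - <<'E'
from cell import *
import cv2,numpy as np
s=observe();print({k:np.round(v,3).tolist() for k,v in s.items()},grasp_offset)
for n in("top","scene"):
    im=get_image(n);cv2.imwrite(f"pics/{n}0.png",im[:,:,::-1]);c=camera_params(n);print(n,c["vertical_fov"],c["cx"],c["cy"],np.round(c["T"],3).tolist())
    for q in("case_pink","case_teal","case_yellow","mat","board"):
        print(q,[(round(d["p"],2),np.round(d["pixel"]).tolist(),int(d["mask"].sum())) for d in silhouettes(q,n)][:4])
E
```

```text
{'clock': 0.0, 'joints': [-1.439, 0.435, 0.025, 1.574, -0.012, 1.134, -0.075], 'dq': [-0.002, 0.001, 0.001, 0.0, 0.0, 0.001, 0.0], 'joint_efforts': [0.001, -66.785, 0.985, -31.445, -0.06, 0.043, 0.0], 'position': [0.145, 0.607, 0.188], 'ee_rot': [-0.368, -3.12, 0.002], 'force': [0.47, -0.38, -0.279], 'ft_torque': [0.006, -0.007, 0.031], 'gripper_force': 0.0, 'width': 0.998} 0.0188
top 43.11400173360957 319.085961432447 243.69466464757605 [[0.024, -0.981, 0.195, 0.264], [-1.0, -0.026, -0.009, 0.012], [0.014, -0.194, -0.981, 1.548], [0.0, 0.0, 0.0, 1.0]]
case_pink [(0.83, [330.0, 139.0], 1212), (0.77, [345.0, 277.0], 1229), (0.66, [217.0, 247.0], 1190)]
case_teal [(0.73, [378.0, 195.0], 1274), (0.63, [420.0, 371.0], 1296), (0.55, [392.0, 284.0], 1299)]
case_yellow [(0.9, [286.0, 266.0], 1216), (0.43, [306.0, 195.0], 2253), (0.19, [149.0, 257.0], 883)]
mat [(0.61, [304.0, 196.0], 2292)]
board [(0.86, [333.0, 286.0], 6954)]
scene 54.159990463624624 313.8399442150052 228.6580250569199 [[0.791, 0.514, -0.332, 0.924], [0.612, -0.665, 0.429, -0.508], [-0.0, -0.542, -0.84, 1.036], [0.0, 0.0, 0.0, 1.0]]
case_pink [(0.86, [282.0, 236.0], 1515), (0.7, [375.0, 172.0], 1272), (0.69, [416.0, 314.0], 1775)]
case_teal [(0.86, [333.0, 312.0], 1715), (0.78, [245.0, 262.0], 1569), (0.75, [161.0, 245.0], 1520), (0.42, [338.0, 126.0], 630)]
case_yellow [(0.82, [325.0, 206.0], 1389)]
mat [(0.94, [371.0, 266.0], 2247)]
board [(0.79, [273.0, 253.0], 4993), (0.35, [294.0, 394.0], 723), (0.24, [148.0, 322.0], 1715)]
```

View pics/top0.png

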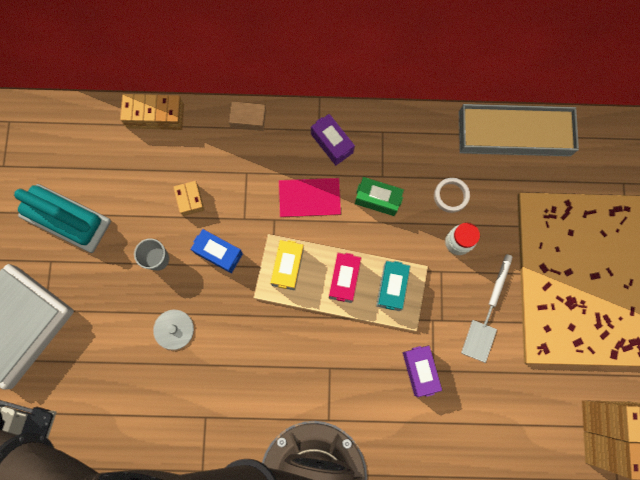

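View pics/scene0.png

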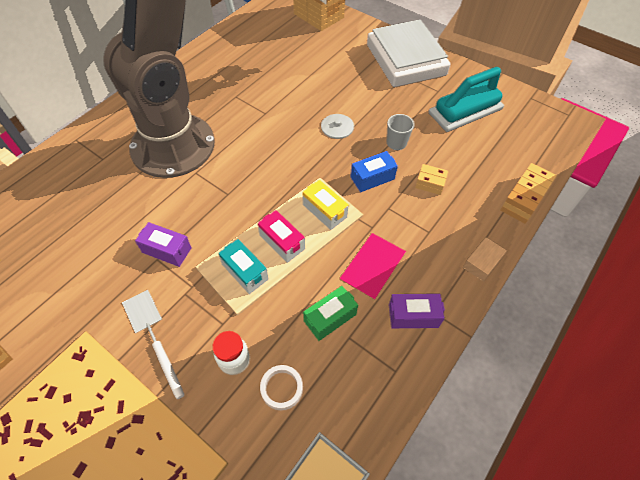

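Top view: the cases on the board are yellow (287,265), pink (345,277) and teal (394,286), and the mat is at (310,197). Look-alikes are blue (217,250), purple (332,138), green (380,195) and purple (422,371), all off the board. Next I'll fit the poses and check them in a crop.

```bash
cat > h.py <<'E'
from cell import *
import cv2,numpy as np
from scipy.optimize import minimize
from scipy.spatial.transform import Rotation as R
def proj(P,c):
    T=np.linalg.inv(c["T"]);q=P@T[:3,:3].T+T[:3,3];f=240/np.tan(np.radians(c["vertical_fov"]/2))
    return q[:,:2]/q[:,2:]*f+[c["cx"],c["cy"]]
def box(p,d,z0,z1):
    a,b=d[0]/2,d[1]/2;r=np.array([[np.cos(p[2]),-np.sin(p[2])],[np.sin(p[2]),np.cos(p[2])]])
    xy=np.array([[a,b],[a,-b],[-a,-b],[-a,b]])@r.T+p[:2]
    return np.array([[*v,z] for z in(z0,z1) for v in xy])
def ray(px,c,z):
    f=240/np.tan(np.radians(c["vertical_fov"]/2));d=c["T"][:3,:3]@[(px[0]-c["cx"])/f,(px[1]-c["cy"])/f,1];o=c["T"][:3,3]
    return o+d*(z-o[2])/d[2]
def fit(obs,p0,d,z0,z1):
    def cost(p):
        s=0
        for m,c in obs:
            h=cv2.convexHull(proj(box(p,d,z0,z1),c).astype(np.float32))
            r=np.zeros((480,640),np.uint8);cv2.fillConvexPoly(r,np.round(h*16).astype(np.int32),1,shift=4)
            s+=1-(r.astype(bool)&m).sum()/(r.astype(bool)|m).sum()
        return s
    b=None
    for y in(p0[2],):
        r=minimize(cost,p0,method="Nelder-Mead",options=dict(initial_simplex=np.array(p0)+np.array([[0,0,0],[.02,0,0],[0,.02,0],[0,0,.15]])))
    return r.x,r.fun
E
python3 - <<'E'
from h import *
near={"case_yellow":[(287,265),(325,206)],"case_pink":[(345,277),(282,236)],"case_teal":[(394,286),(245,262)],"mat":[(310,197),(371,266)],"board":[(340,283),(273,253)]}
im={n:get_image(n) for n in("top","scene")}
for q,pp in near.items():
    o=[]
    for n,p in zip(("top","scene"),pp):
        if q=="board" and n=="scene":continue
        r=[d for d in silhouettes(q,n) if np.hypot(*(np.array(d["pixel"])-p))<25]
        if r:o.append((r[0]["mask"],camera_params(n)))
    d,z=((.11,.06),(.012,.072)) if "case" in q else (((.1,.16),(0,.003)) if q=="mat" else ((.17,.42),(0,.012)))
    p0=ray(pp[0],camera_params("top"),z[1])
    x,f=fit(o,[p0[0],p0[1],-.1 if q!="mat" else 0.],d,*z);print(q,len(o),np.round(x,4),round(f,3))
cv2.imwrite("pics/crop.png",cv2.resize(im["top"][180:400,180:450,::-1],None,fx=2.6,fy=2.6))
E
```

```text
case_yellow 2 [ 0.5067  0.0757 -0.1805] 0.096
case_pink 2 [ 0.4786 -0.0673 -0.2017] 0.125
case_teal 2 [ 0.4617 -0.1883 -0.1731] 0.113
mat 1 [0.6959 0.0268 0.0687] 0.033
board 1 [ 0.4719 -0.0598 -0.1722] 0.38
```

View pics/crop.png

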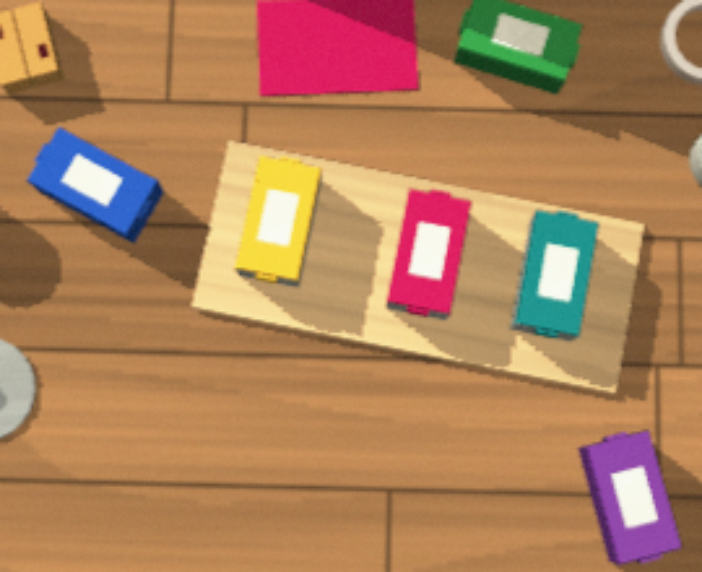

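The crop confirms yellow, pink and teal on the board. Their yaw is about -0.18. I'll write a move calculator next.

```bash
cat >> h.py <<'E'
def to(x,y,z,yaw=-.18):
    s=observe();r=R.from_rotvec(s["ee_rot"])
    t=R.from_matrix(np.array([[-np.cos(yaw),-np.sin(yaw),0],[-np.sin(yaw),np.cos(yaw),0],[0,0,-1]]).T.T)
    print("move",np.round(r.inv().apply(np.array([x,y,z])-s["position"]),4),np.round((r.inv()*t).as_rotvec(),4),"t",s["clock"])
E
sed -i 's/\[\[-np.cos(yaw),-np.sin(yaw),0\],/[[-np.cos(yaw),-np.sin(yaw),0],/' h.py
python3 -c "
from h import *
to(.507,.076,.19)"
```

```text
move [-0.4754 -0.4331 -0.0012] [-0.      0.     -0.0549] t 1.15
```

Emit:
{"api": "jog_arm", "payload": {"motion": [[[-0.475,-0.433,0,0,0,-0.055,-1],[-0.475,-0.433,0,0,0,-0.055,-1],[-0.475,-0.433,0,0,0,-0.055,-1],[-0.475,-0.433,0,0,0,-0.055,-1],[-0.475,-0.433,0,0,0,-0.055,-1],[-0.475,-0.433,0,0,0,-0.055,-1],[-0.475,-0.433,0,0,0,-0.055,-1],[-0.475,-0.433,0,0,0,-0.055,-1],[-0.475,-0.433,0,0,0,-0.055,-1],[-0.475,-0.433,0,0,0,-0.055,-1]]]}}

```text
clock: 1.98
position: [0.3804, 0.2614, 0.1892]
ee_rot: [0.282, 3.128, 0.001]
force: [1.1, 0.8, -0.7]
width: 1.0
gripper_force: 0.0
```

```bash
python3 -c "
from h import *
to(.507,.076,.19)"
```

```text
move [-0.1577 -0.1598 -0.0009] [0.0009 0.0004 0.0002] t 1.9833
```

Emit:
{"api": "jog_arm", "payload": {"motion": [[[-0.15,-0.15,0,0,0,0,-1],[-0.15,-0.15,0,0,0,0,-1],[-0.15,-0.15,0,0,0,0,-1],[-0.15,-0.15,0,0,0,0,-1],[-0.15,-0.15,0,0,0,0,-1],[-0.15,-0.15,0,0,0,0,-1],[-0.15,-0.15,0,0,0,0,-1],[-0.15,-0.15,0,0,0,0,-1]]]}}

```text
clock: 2.65
position: [0.5, 0.0891, 0.1887]
ee_rot: [-0.283, -3.128, -0.0]
force: [0.4, 0.0, -0.1]
width: 1.002
gripper_force: 0.0
```

Run:
```python
from h import *
c=camera_params("wrist");im=get_image("wrist");cv2.imwrite("pics/w1.png",im[:,:,::-1])
to(.507,.076,.19);print(c["T"].round(3).tolist())
for q,p0 in(("case_yellow",[.507,.076,-.18]),("case_pink",[.479,-.067,-.18]),("case_teal",[.462,-.188,-.18])):
    r=[d for d in silhouettes(q,"wrist")]
    e=proj(np.array([[*p0[:2],.072]]),c)[0];print(q,e,[(round(d["p"],2),np.round(d["pixel"]),d["mask"].sum()) for d in r])
    r=[d for d in r if np.hypot(*(d["pixel"]-e))<80]
    if r: print(fit([(r[0]["mask"],c)],p0,(.11,.06),.012,.072))
```

```text
move [-0.0097 -0.0125 -0.0013] [ 0.0004 -0.0007  0.0012] t 2.7
[[0.18, 0.947, 0.267, 0.428], [0.984, -0.173, -0.049, 0.102], [0.0, 0.272, -0.962, 0.385], [0.0, 0.0, 0.0, 1.0]]
case_yellow [310.32797418 237.66554346] [(0.65, array([312., 229.]), np.int64(8266))]
(array([ 0.50447522,  0.07787952, -0.16917492]), np.float64(0.04416550441655043))
case_pink [147.22539532 235.65700635] [(0.95, array([160., 225.]), np.int64(10802)), (0.56, array([498., 226.]), np.int64(8782))]
(array([ 0.47735511, -0.06496259, -0.19223492]), np.float64(0.04005722460658079))
case_teal [ 11.86101898 241.0692206 ] [(0.64, array([196., 385.]), np.int64(356)), (0.58, array([ 42., 232.]), np.int64(10006))]
(array([ 0.45942101, -0.18768826, -0.17580487]), np.float64(0.06750186985789075))
```

View pics/w1.png

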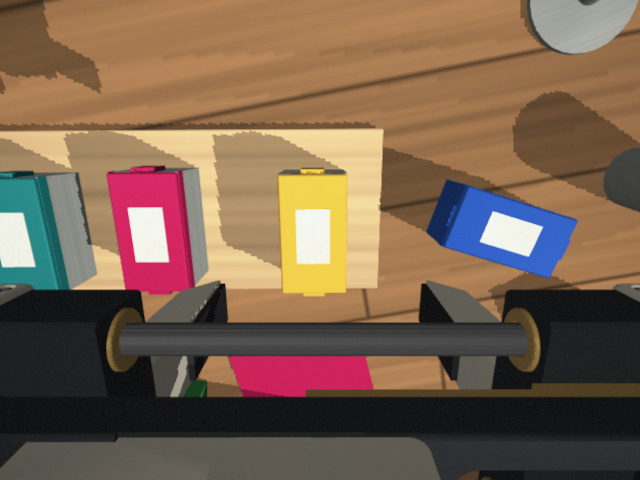

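The wrist view shows yellow at (312,229), pink at (155,225) and teal at (42,232), which agrees with the fits. I'll descend on yellow.

Emit:
{"api": "jog_arm", "payload": {"motion": [[[-0.0075,-0.0118,0,0,0,0,-1],[-0.0075,-0.0118,0.04,0,0,0,-1],[-0.0075,-0.0118,0.08,0,0,0,-1],[-0.0075,-0.0118,0.12,0,0,0,-1],[-0.0075,-0.0118,0.145,0,0,0,-1],[-0.0075,-0.0118,0.16,0,0,0,-1],[-0.0075,-0.0118,0.16,0,0,0,-1],[-0.0075,-0.0118,0.16,0,0,0,-1]]]}}

```text
clock: 3.52
position: [0.5049, 0.0766, 0.0286]
ee_rot: [-0.28, -3.128, 0.001]
force: [-0.6, -0.3, 0.1]
width: 0.999
gripper_force: 0.0
```

Emit:
{"api": "jog_arm", "payload": {"motion": [[[0,0,0,0,0,0,0.5],[0,0,0,0,0,0,0.5],[0,0,0,0,0,0,0.5],[0,0,0,0,0,0,0.5],[0,0,0,0,0,0,0.5],[0,0,0,0,0,0,0.5]]], "force": 45}}

```text
clock: 4.02
position: [0.5063, 0.0765, 0.0295]
ee_rot: [0.282, 3.128, 0.002]
force: [0.1, 2.8, 5.3]
width: 0.642
gripper_force: 45.0
```

```bash
python3 -c "
from h import *
s=observe();print({k:np.round(v,3) for k,v in s.items()})
to(.505,.077,.027,-.172)"
```

```text
{'clock': np.float64(4.017), 'joints': array([-0.464,  0.46 ,  0.28 ,  2.039, -0.201,  0.666,  1.338]), 'dq': array([ 0.   ,  0.   , -0.001, -0.001,  0.001,  0.001, -0.   ]), 'joint_efforts': array([ 9.7400e-01, -5.3841e+01,  5.2190e+00, -1.9460e+01,  4.5500e-01,
       -1.9000e-02, -1.0000e-03]), 'position': array([0.506, 0.077, 0.029]), 'ee_rot': array([2.820e-01, 3.128e+00, 2.000e-03]), 'force': array([0.139, 2.775, 5.311]), 'ft_torque': array([ 0.575,  0.03 , -0.028]), 'gripper_force': np.float64(45.006), 'width': np.float64(0.642)}
move [0.0013 0.0002 0.0025] [ 0.0012  0.0013 -0.0075] t 4.0167
```

Emit:
{"api": "jog_arm", "payload": {"motion": [[[0,0,-0.02,0,0,0,0.5],[0,0,-0.05,0,0,0,0.5],[0,0,-0.09,0,0,0,0.5],[0,0,-0.12,0,0,0,0.5],[0,0,-0.14,0,0,0,0.5],[0,0,-0.14,0,0,0,0.5],[0,0,-0.14,0,0,0,0.5],[0,0,-0.14,0,0,0,0.5]]]}}

```text
clock: 4.68
position: [0.5045, 0.0757, 0.1675]
ee_rot: [-0.282, -3.127, 0.001]
force: [-0.1, 0.3, -3.2]
width: 0.644
gripper_force: 45.0
```

Emit:
{"api": "jog_arm", "payload": {"motion": [[[0.04,0,0,0,0,0,0.5],[0.07,0,0,0,0,0,0.5],[0.04,0,0,0,0,0,0.5],[0,0,0,0,0,0,0.5],[-0.04,0,0,0,0,0,0.5],[-0.07,0,0,0,0,0,0.5],[-0.04,0,0,0,0,0,0.5],[0,0,0,0,0,0,0.5],[0.04,0,0,0,0,0,0.5],[0.07,0,0,0,0,0,0.5]]]}}

```text
clock: 5.52
position: [0.4322, 0.0878, 0.166]
ee_rot: [-0.282, -3.123, 0.005]
force: [-1.3, 0.6, -4.4]
width: 0.642
gripper_force: 45.0
```

Emit:
{"api": "jog_arm", "payload": {"motion": [[[-0.04,0,0,0,0,0,0.5],[-0.08,0,0,0,0,0,0.5],[-0.12,0,0,0,0,0,0.5],[-0.14,0,0,0,0,0,0.5],[-0.1,0,0,0,0,0,0.5],[-0.06,0,0,0,0,0,0.5],[-0.02,0,0,0,0,0,0.5],[0,0,0,0,0,0,0.5],[-0.04,0,0,0,0,0,0.5],[-0.07,0,0,0,0,0,0.5]]]}}

```text
clock: 6.35
position: [0.5017, 0.0761, 0.1665]
ee_rot: [-0.276, -3.123, 0.0]
force: [2.0, 0.5, -1.4]
width: 0.644
gripper_force: 45.0
```

Emit:
{"api": "jog_arm", "payload": {"motion": [[[0,0,0,0,0.12,0,0.5],[0,0,0,0,0.2,0,0.5],[0,0,0,0,0.2,0,0.5],[0,0,0,0,0.2,0,0.5],[0,0,0,0,0.2,0,0.5],[0,0,0,0,0.2,0,0.5],[0,0,0,0,0.2,0,0.5],[0,0,0,0,0.2,0,0.5],[0,0,0,0,0.2,0,0.5],[0,0,0,0,0.2,0,0.5]]]}}

```text
clock: 7.18
position: [0.5054, 0.0761, 0.1692]
ee_rot: [-0.264, -2.931, -0.027]
force: [0.0, -0.4, -3.5]
width: 0.64
gripper_force: 45.0
```

```bash
cat >> h.py <<'E'
def mom():
    s=observe();r=R.from_rotvec(s["ee_rot"]);print("t",s["clock"],"M tool",r.inv().apply(s["ft_torque"]).round(3),"F tool",r.inv().apply(s["force"]).round(2),"w",s["width"],s["position"].round(4),s["dq"].max().round(3))
E
python3 -c "
from h import *
mom()"
```

```text
t 7.1833 M tool [-0.068 -0.385 -0.007] F tool [-0.77 -0.38  3.45] w 0.6395264408995905 [0.5054 0.0761 0.1692] 0.006
```

Emit:
{"api": "jog_arm", "payload": {"motion": [[[0,0,0,0,-0.12,0,0.5],[0,0,0,0,-0.24,0,0.5],[0,0,0,0,-0.36,0,0.5],[0,0,0,0,-0.4,0,0.5],[0,0,0,0,-0.4,0,0.5],[0,0,0,0,-0.4,0,0.5],[0,0,0,0,-0.4,0,0.5],[0,0,0,0,-0.4,0,0.5],[0,0,0,0,-0.4,0,0.5],[0,0,0,0,-0.4,0,0.5]]]}}

```text
clock: 8.02
position: [0.5063, 0.0754, 0.1687]
ee_rot: [0.266, 2.931, -0.027]
force: [-1.4, -0.7, -3.5]
width: 0.639
gripper_force: 45.0
```

```bash
python3 -c "
from h import *
mom()"
```

```text
t 8.0167 M tool [-0.023  0.33   0.058] F tool [ 1.94 -0.96  3.15] w 0.6387945359468954 [0.5063 0.0754 0.1687] 0.009
```

```bash
cat >> h.py <<'E'
def avg(n=6):
    A=[]
    for i in range(n):
        get_image("top");s=observe();r=R.from_rotvec(s["ee_rot"]).inv();A.append([*r.apply(s["ft_torque"]),*r.apply(s["force"])])
    print("t",s["clock"],np.mean(A,0).round(3),"sd",np.std(A,0).round(3))
E
python3 -c "
from h import *
avg()"
```

```text
t 8.3167 [ 0.022  0.358 -0.005  0.88   0.085  3.395] sd [0.021 0.037 0.021 0.583 0.682 0.547]
```

Emit:
{"api": "jog_arm", "payload": {"motion": [[[0,0,0,0,0.12,0,0.5],[0,0,0,0,0.24,0,0.5],[0,0,0,0,0.36,0,0.5],[0,0,0,0,0.4,0,0.5],[0,0,0,0,0.4,0,0.5],[0,0,0,0,0.4,0,0.5],[0,0,0,0,0.4,0,0.5],[0,0,0,0,0.4,0,0.5],[0,0,0,0,0.4,0,0.5],[0,0,0,0,0.4,0,0.5]]]}}

```text
clock: 9.15
position: [0.5051, 0.0764, 0.1694]
ee_rot: [-0.263, -2.932, -0.028]
force: [0.3, 0.4, -3.5]
width: 0.646
gripper_force: 45.0
```

```bash
python3 -c "
from h import *
avg()"
```

```text
t 9.45 [-0.008 -0.36   0.008 -0.609 -0.112  3.549] sd [0.03  0.016 0.036 0.486 0.464 0.503]
```

Emit:
{"api": "jog_arm", "payload": {"motion": [[[0,0,0,0,-0.1,0,0.5],[0,0,0,0,-0.2,0,0.5],[0,0,0,0,-0.2,0,0.5],[0,0,0,0,-0.2,0,0.5],[0,0,0,0,-0.2,0,0.5],[0,0,0,0,-0.2,0,0.5]]]}}

```text
clock: 9.95
position: [0.5066, 0.0757, 0.1692]
ee_rot: [0.283, 3.129, 0.0]
force: [-0.1, 0.3, -4.2]
width: 0.64
gripper_force: 45.0
```

```bash
python3 -c "
from h import *
avg();to(.505,.077,.0295,-.175)"
```

```text
t 10.25 [ 2.000e-03  1.700e-02 -4.000e-03 -1.250e-01  1.020e-01  3.475e+00] sd [0.016 0.04  0.008 0.279 0.469 0.448]
move [0.0011 0.0013 0.1391] [-0.0004 -0.0003 -0.0054] t 10.25
```

Emit:
{"api": "jog_arm", "payload": {"motion": [[[0,0,0,0,-0.05,0,0.5],[0,0,0,0,-0.05,0,0.5],[0,0,0,0,-0.05,0,0.5],[0,0,0,0,-0.05,0,0.5],[0,0,0,0,-0.05,0,0.5],[0,0,0,0,-0.05,0,0.5],[0,0,0,0,-0.05,0,0.5],[0,0,0,0,-0.05,0,0.5]]]}}

```text
clock: 10.92
position: [0.5057, 0.0757, 0.1688]
ee_rot: [0.278, 3.079, -0.007]
force: [-0.4, 0.9, -2.6]
width: 0.639
gripper_force: 45.0
```

```bash
python3 -c "
from h import *
avg(12)"
```

```text
t 11.5167 [ 1.200e-02  6.300e-02 -3.000e-03  3.080e-01  1.650e-01  3.642e+00] sd [0.028 0.04  0.025 0.379 0.399 0.478]
```

Emit:
{"api": "jog_arm", "payload": {"motion": [[[0,0,0,0,0.1,0,0.5],[0,0,0,0,0.1,0,0.5],[0,0,0,0,0.1,0,0.5],[0,0,0,0,0.1,0,0.5],[0,0,0,0,0.1,0,0.5],[0,0,0,0,0.1,0,0.5],[0,0,0,0,0.1,0,0.5],[0,0,0,0,0.1,0,0.5]]]}}

```text
clock: 12.18
position: [0.5054, 0.076, 0.1691]
ee_rot: [-0.277, -3.08, -0.008]
force: [-0.7, 0.4, -3.8]
width: 0.642
gripper_force: 45.0
```

```bash
python3 -c "
from h import *
avg(12);to(.505,.077,.0295,-.175)"
```

```text
t 12.7833 [ 1.000e-03 -4.500e-02  3.000e-03 -2.500e-01  3.600e-02  3.467e+00] sd [0.021 0.038 0.025 0.427 0.49  0.383]
move [-0.0062  0.0011  0.1392] [ 0.0001 -0.05   -0.005 ] t 12.7833
```

Emit:
{"api": "jog_arm", "payload": {"motion": [[[0,0,0,0,-0.05,0,0.5],[-0.002,0,0.04,0,-0.05,0,0.5],[-0.004,0,0.08,0,-0.05,0,0.5],[-0.006,0.001,0.115,0,-0.05,0,0.5],[-0.007,0.001,0.13,0,-0.05,0,0.5],[-0.007,0.001,0.135,0,-0.05,0,0.5],[-0.007,0.001,0.139,0,-0.05,0,0.5],[-0.007,0.001,0.139,0,-0.05,0,0.5],[-0.007,0.001,0.139,0,-0.05,0,0.5]]]}}

```text
clock: 13.53
position: [0.507, 0.077, 0.0308]
ee_rot: [0.282, 3.127, 0.001]
force: [0.6, -1.4, -2.9]
width: 0.641
gripper_force: 45.0
```

```bash
python3 -c "
from h import *
to(.5063,.0765,.0295,-.18);mom()"
```

```text
move [ 0.0006 -0.0006  0.0013] [ 0.001  0.002 -0.   ] t 13.5333
t 13.5333 M tool [-0.004  0.059 -0.029] F tool [-0.84 -1.26  2.93] w 0.6414139265020854 [0.507  0.077  0.0308] 0.001
```

Emit:
{"api": "jog_arm", "payload": {"motion": [[[0,0,0.001,0,0,0,0.5],[0,0,0.002,0,0,0,0.5],[0,0,0.002,0,0,0,0.5],[0,0,0.002,0,0,0,-1],[0,0,0.002,0,0,0,-1],[0,0,0.002,0,0,0,-1],[0,0,0.002,0,0,0,-1],[0,0,-0.03,0,0,0,-1],[0,0,-0.07,0,0,0,-1],[0,0,-0.11,0,0,0,-1]]]}}

```text
clock: 14.37
position: [0.5049, 0.0763, 0.1404]
ee_rot: [-0.283, -3.127, 0.002]
force: [1.3, 0.6, 0.5]
width: 0.995
gripper_force: 0.0
```

```bash
python3 -c "
from h import *
to(.478,-.066,.13,-.19)"
```

```text
move [ 0.0009 -0.1448  0.0107] [-0.0016 -0.0019  0.0097] t 14.3667
```

Emit:
{"api": "jog_arm", "payload": {"motion": [[[0.001,-0.04,0,0,0,0.01,-1],[0.001,-0.08,0,0,0,0.01,-1],[0.001,-0.12,0,0,0,0.01,-1],[0.001,-0.145,0,0,0,0.01,-1],[0.001,-0.145,0.02,0,0,0.01,-1],[0.001,-0.145,0.05,0,0,0.01,-1],[0.001,-0.145,0.08,0,0,0.01,-1],[0.001,-0.145,0.1,0,0,0.01,-1],[0.001,-0.145,0.111,0,0,0.01,-1],[0.001,-0.145,0.111,0,0,0.01,-1]]]}}

```text
clock: 15.2
position: [0.4771, -0.0657, 0.0265]
ee_rot: [-0.298, -3.123, 0.001]
force: [-0.2, 0.2, -0.4]
width: 0.998
gripper_force: 0.0
```

Emit:
{"api": "jog_arm", "payload": {"motion": [[[0,0,0,0,0,0,-1],[0,0,0,0,0,0,0.5],[0,0,0,0,0,0,0.5],[0,0,0,0,0,0,0.5],[0,0,0,0,0,0,0.5],[0,0,0,0,0,0,0.5],[0,0,0,0,0,0,0.5]]], "force": 45}}

```text
clock: 15.78
position: [0.4792, -0.0655, 0.029]
ee_rot: [0.297, 3.127, 0.001]
force: [-0.1, 0.5, 4.0]
width: 0.643
gripper_force: 45.0
```

Emit:
{"api": "jog_arm", "payload": {"motion": [[[0,0,-0.02,0,0,0,0.5],[0,0,-0.05,0,0,0,0.5],[0,0,-0.09,0,0,0,0.5],[0,0,-0.12,0,0,0,0.5],[0,0,-0.14,0,0,0,0.5],[0,0,-0.14,0,0,0,0.5],[0,0,-0.14,0,0,0,0.5],[0,0,-0.14,0,0,0,0.5]]]}}

```text
clock: 16.45
position: [0.4778, -0.0654, 0.1674]
ee_rot: [-0.297, -3.125, -0.0]
force: [-0.1, -0.0, -4.4]
width: 0.644
gripper_force: 45.0
```

Emit:
{"api": "jog_arm", "payload": {"motion": [[[0.04,0,0,0,0,0,0.5],[0.07,0,0,0,0,0,0.5],[0.04,0,0,0,0,0,0.5],[0,0,0,0,0,0,0.5],[-0.04,0,0,0,0,0,0.5],[-0.07,0,0,0,0,0,0.5],[-0.04,0,0,0,0,0,0.5],[0,0,0,0,0,0,0.5],[0.04,0,0,0,0,0,0.5],[0.07,0,0,0,0,0,0.5]]]}}

```text
clock: 17.28
position: [0.4053, -0.0524, 0.1658]
ee_rot: [-0.298, -3.12, 0.003]
force: [0.2, 0.3, -3.1]
width: 0.644
gripper_force: 45.0
```

Emit:
{"api": "jog_arm", "payload": {"motion": [[[-0.04,0,0,0,0,0,0.5],[-0.08,0,0,0,0,0,0.5],[-0.12,0,0,0,0,0,0.5],[-0.14,0,0,0,0,0,0.5],[-0.1,0,0,0,0,0,0.5],[-0.06,0,0,0,0,0,0.5],[-0.02,0,0,0,0,0,0.5],[0,0,0,0,0,0,0.5],[-0.04,0,0,0,0,0,0.5],[-0.07,0,0,0,0,0,0.5]]]}}

```text
clock: 18.12
position: [0.4749, -0.0645, 0.1668]
ee_rot: [-0.295, -3.123, -0.005]
force: [3.4, -0.0, -1.1]
width: 0.643
gripper_force: 45.0
```

Emit:
{"api": "jog_arm", "payload": {"motion": [[[0,0,0,0,0.12,0,0.5],[0,0,0,0,0.2,0,0.5],[0,0,0,0,0.2,0,0.5],[0,0,0,0,0.2,0,0.5],[0,0,0,0,0.2,0,0.5],[0,0,0,0,0.2,0,0.5],[0,0,0,0,0.2,0,0.5],[0,0,0,0,0.2,0,0.5]]]}}

```text
clock: 18.78
position: [0.4784, -0.0654, 0.169]
ee_rot: [-0.279, -2.93, -0.029]
force: [0.1, -0.5, -3.9]
width: 0.64
gripper_force: 45.0
```

```bash
python3 -c "
from h import *
avg(8);mom()"
```

```text
t 19.1833 [-3.000e-03 -4.110e-01 -1.700e-02 -6.690e-01  3.720e-01  3.234e+00] sd [0.029 0.036 0.024 0.563 0.444 0.371]
t 19.1833 M tool [ 0.039 -0.482 -0.043] F tool [-0.13 -0.22  3.2 ] w 0.6431341043743156 [ 0.4789 -0.0656  0.1687] 0.003
```

Emit:
{"api": "jog_arm", "payload": {"motion": [[[0,0,0,0,-0.12,0,0.5],[0,0,0,0,-0.24,0,0.5],[0,0,0,0,-0.36,0,0.5],[0,0,0,0,-0.4,0,0.5],[0,0,0,0,-0.4,0,0.5],[0,0,0,0,-0.4,0,0.5],[0,0,0,0,-0.4,0,0.5],[0,0,0,0,-0.4,0,0.5],[0,0,0,0,-0.4,0,0.5]]]}}

```text
clock: 19.93
position: [0.4799, -0.0661, 0.1687]
ee_rot: [0.28, 2.929, -0.029]
force: [-0.5, 0.2, -2.5]
width: 0.637
gripper_force: 45.0
```

```bash
python3 -c "
from h import *
avg(8)"
```

```text
t 20.3333 [ 0.008  0.44   0.005  0.697 -0.191  3.109] sd [0.024 0.021 0.021 0.411 0.59  0.414]
```

Emit:
{"api": "jog_arm", "payload": {"motion": [[[0,0,0,0,0.12,0,0.5],[0,0,0,0,0.25,0,0.5],[0,0,0,0,0.25,0,0.5],[0,0,0,0,0.25,0,0.5],[0,0,0,0,0.25,0,0.5],[0,0,0,0,0.25,0,0.5],[0,0,0,0,0.25,0,0.5],[0,0,0,0,0.25,0,0.5]]]}}

```text
clock: 21.0
position: [0.4784, -0.0654, 0.1693]
ee_rot: [-0.293, -3.08, -0.009]
force: [0.4, 0.3, -3.5]
width: 0.645
gripper_force: 45.0
```

```bash
python3 -c "
from h import *
avg(12)"
```

```text
t 21.6 [-0.007 -0.104  0.009 -0.331  0.147  3.491] sd [0.018 0.026 0.028 0.494 0.405 0.387]
```

Emit:
{"api": "jog_arm", "payload": {"motion": [[[0,0,0,0,-0.1,0,0.5],[0,0,0,0,-0.1,0,0.5],[0,0,0,0,-0.1,0,0.5],[0,0,0,0,-0.1,0,0.5],[0,0,0,0,-0.1,0,0.5],[0,0,0,0,-0.1,0,0.5],[0,0,0,0,-0.1,0,0.5],[0,0,0,0,-0.1,0,0.5]]]}}

```text
clock: 22.27
position: [0.4793, -0.0658, 0.1687]
ee_rot: [0.293, 3.078, -0.008]
force: [-0.0, 0.4, -3.2]
width: 0.644
gripper_force: 45.0
```

```bash
python3 -c "
from h import *
avg(12);to(.478,-.066,.0295,-.19)"
```

```text
t 22.8667 [-0.012  0.117 -0.004  0.243  0.049  3.759] sd [0.031 0.026 0.033 0.431 0.555 0.386]
move [ 0.0078 -0.0006  0.139 ] [0.0001 0.05   0.0002] t 22.8667
```

At 0.05 and 0.2 rad tilt, pink's moment scales linearly (0.11 and 0.43), so it is quiet. Yellow's is about 0.05 N m lower at both tilts (0.054 and 0.36), which is the ball running downhill. I'll set pink back and fetch yellow.

Emit:
{"api": "jog_arm", "payload": {"motion": [[[0,0,0,0,0.05,0,0.5],[0.002,0,0.04,0,0.05,0,0.5],[0.004,0,0.08,0,0.05,0,0.5],[0.006,0,0.115,0,0.05,0,0.5],[0.007,0,0.13,0,0.05,0,0.5],[0.007,0,0.135,0,0.05,0,0.5],[0.007,0,0.139,0,0.05,0,0.5],[0.007,0,0.14,0,0.05,0,0.5],[0.007,0,0.14,0,0.05,0,0.5]]]}}

```text
clock: 23.62
position: [0.4796, -0.0658, 0.0295]
ee_rot: [0.298, 3.126, 0.001]
force: [-0.1, -0.0, -2.4]
width: 0.64
gripper_force: 45.0
```

```bash
python3 -c "
from h import *
to(.4792,-.0655,.029,-.19);mom()"
```

```text
move [0.0005 0.0002 0.0005] [ 0.0005  0.0013 -0.    ] t 23.6167
t 23.6167 M tool [ 0.007  0.243 -0.069] F tool [ 0.13 -0.03  2.42] w 0.6395915389810848 [ 0.4796 -0.0658  0.0295] -0.001
```

Emit:
{"api": "jog_arm", "payload": {"motion": [[[0,0,0.001,0,0,0,0.5],[0,0,0.002,0,0,0,0.5],[0,0,0.002,0,0,0,0.5],[0,0,0.002,0,0,0,-1],[0,0,0.002,0,0,0,-1],[0,0,0.002,0,0,0,-1],[0,0,0.002,0,0,0,-1],[0,0,-0.03,0,0,0,-1],[0,0,-0.07,0,0,0,-1],[0,0,-0.11,0,0,0,-1]]]}}

```text
clock: 24.45
position: [0.478, -0.066, 0.1394]
ee_rot: [-0.298, -3.125, 0.002]
force: [0.4, 1.0, 0.9]
width: 0.995
gripper_force: 0.0
```

Emit:
{"api": "jog_arm", "payload": {"motion": [[[0,0,-0.11,0,0,0,-1],[0,0.04,-0.11,0,0,-0.01,-1],[0,0.08,-0.11,0,0,-0.01,-1],[0,0.12,-0.11,0,0,-0.01,-1],[0,0.14,-0.11,0,0,-0.01,-1],[0,0.14,-0.11,0,0,-0.01,-1],[0,0.14,-0.11,0,0,-0.01,-1]]]}}

```text
clock: 25.03
position: [0.5056, 0.0747, 0.2485]
ee_rot: [0.274, 3.129, 0.0]
force: [-0.8, -2.0, 0.0]
width: 1.001
gripper_force: 0.0
```

Run:
```python
from h import *
c=camera_params("wrist");get_image("wrist");im=get_image("top");cv2.imwrite("pics/t2.png",im[150:350,200:460,::-1].repeat(2,0).repeat(2,1))
r=silhouettes("case_yellow","wrist");p=[.506,.077,-.175]
e=proj(np.array([[*p[:2],.072]]),c)[0];r=[d for d in r if np.hypot(*(d["pixel"]-e))<60]
if r: print(fit([(r[0]["mask"],c)],p,(.11,.06),.012,.072))
to(.506,.077,.0265,-.175)
```

```text
(array([ 0.50600933,  0.07691998, -0.17269383]), np.float64(0.03644430359689432))
move [2.000e-04 6.700e-03 2.218e-01] [-0.0006 -0.0002 -0.0065] t 25.1833
```

View pics/t2.png

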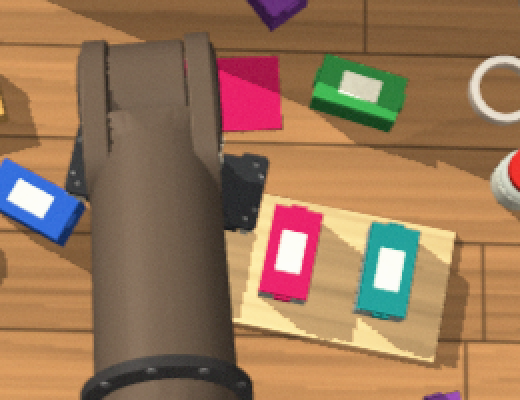

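Pink stands upright in its place at crop pixel (291,252), next to teal at (388,268). Yellow is under the arm, and the wrist fit puts it at (.506,.077). I'll descend on it.

Emit:
{"api": "jog_arm", "payload": {"motion": [[[0,0.006,0.04,0,0,0,-1],[0,0.006,0.08,0,0,0,-1],[0,0.006,0.12,0,0,0,-1],[0,0.006,0.16,0,0,0,-1],[0,0.006,0.19,0,0,0,-1],[0,0.006,0.21,0,0,0,-1],[0,0.006,0.22,0,0,0,-1],[0,0.006,0.22,0,0,0,-1],[0,0.006,0.22,0,0,0,-1]]]}}

```text
clock: 25.93
position: [0.5067, 0.0767, 0.029]
ee_rot: [0.285, 3.129, -0.001]
force: [0.9, 0.5, 0.7]
width: 1.001
gripper_force: 0.0
```

Emit:
{"api": "jog_arm", "payload": {"motion": [[[0,0,0,0,0,0,0.5],[0,0,0,0,0,0,0.5],[0,0,0,0,0,0,0.5],[0,0,0,0,0,0,0.5],[0,0,0,0,0,0,0.5],[0,0,0,0,0,0,0.5]]], "force": 45}}

```text
clock: 26.43
position: [0.5066, 0.0779, 0.0289]
ee_rot: [0.282, 3.128, 0.001]
force: [-0.8, -0.8, 5.0]
width: 0.643
gripper_force: 45.0
```

Emit:
{"api": "jog_arm", "payload": {"motion": [[[0,0,-0.02,0,0,0,0.5],[0,0,-0.05,0,0,0,0.5],[0,0,-0.09,0,0,0,0.5],[0,0,-0.12,0,0,0,0.5],[0,0,-0.15,0,0,0,0.5],[0,0,-0.18,0,0,0,0.5],[0,0,-0.19,0,0,0,0.5],[0,0,-0.19,0,0,0,0.5]]]}}

```text
clock: 27.1
position: [0.5077, 0.0781, 0.2205]
ee_rot: [0.281, 3.125, 0.003]
force: [-0.2, -0.4, -3.4]
width: 0.642
gripper_force: 45.0
```

```bash
python3 -c "
from h import *
to(.696,.027,.22,-.175);avg(8)"
```

```text
move [-0.1944 -0.0166  0.0011] [ 0.0024  0.0035 -0.0046] t 27.1
t 27.5 [-0.014  0.034  0.007  0.282 -0.013  3.634] sd [0.032 0.01  0.023 0.378 0.594 0.398]
```

I have time to repeat the tilt test on yellow before committing.

Emit:
{"api": "jog_arm", "payload": {"motion": [[[0,0,0,0,-0.05,0,0.5],[0,0,0,0,-0.05,0,0.5],[0,0,0,0,-0.05,0,0.5],[0,0,0,0,-0.05,0,0.5],[0,0,0,0,-0.05,0,0.5],[0,0,0,0,-0.05,0,0.5],[0,0,0,0,-0.05,0,0.5],[0,0,0,0,-0.05,0,0.5]]]}}

```text
clock: 28.17
position: [0.5065, 0.0776, 0.2184]
ee_rot: [0.278, 3.079, -0.007]
force: [0.3, 0.3, -3.5]
width: 0.649
gripper_force: 45.0
```

```bash
python3 -c "
from h import *
avg(12)"
```

```text
t 28.7667 [-2.000e-03  8.400e-02  5.000e-03 -2.000e-03  6.900e-02  3.462e+00] sd [0.028 0.033 0.024 0.312 0.483 0.328]
```

Emit:
{"api": "jog_arm", "payload": {"motion": [[[0,0,0,0,0.1,0,0.5],[0,0,0,0,0.1,0,0.5],[0,0,0,0,0.1,0,0.5],[0,0,0,0,0.1,0,0.5],[0,0,0,0,0.1,0,0.5],[0,0,0,0,0.1,0,0.5],[0,0,0,0,0.1,0,0.5],[0,0,0,0,0.1,0,0.5]]]}}

```text
clock: 29.43
position: [0.5062, 0.0779, 0.2188]
ee_rot: [-0.277, -3.08, -0.008]
force: [0.0, -0.5, -3.6]
width: 0.646
gripper_force: 45.0
```

```bash
python3 -c "
from h import *
avg(12)"
```

```text
t 30.0333 [ 0.008 -0.106 -0.006 -0.144  0.113  3.498] sd [0.02  0.02  0.031 0.48  0.791 0.52 ]
```

Emit:
{"api": "jog_arm", "payload": {"motion": [[[0,0,0,0,-0.05,0,0.5],[0,0,0,0,-0.05,0,0.5],[0,0,0,0,-0.05,0,0.5]]]}}

```text
clock: 30.28
position: [0.5057, 0.078, 0.2186]
ee_rot: [-0.281, -3.128, -0.001]
force: [0.4, -0.5, -3.5]
width: 0.642
gripper_force: 45.0
```

```bash
python3 -c "
from h import *
to(.696,.027,.235,-.175)"
```

```text
move [-0.1963 -0.0163 -0.0166] [ 0.0006 -0.0012 -0.004 ] t 30.2833
```

The repeat is less clear (0.084 and -0.106). I'll do a level hysteresis test: tip far one way, return to level, and compare with the other way.

Emit:
{"api": "jog_arm", "payload": {"motion": [[[0,0,0,0,-0.12,0,0.5],[0,0,0,0,-0.25,0,0.5],[0,0,0,0,-0.3,0,0.5],[0,0,0,0,-0.3,0,0.5],[0,0,0,0,-0.3,0,0.5],[0,0,0,0,-0.3,0,0.5],[0,0,0,0,-0.3,0,0.5],[0,0,0,0,-0.3,0,0.5],[0,0,0,0,-0.3,0,0.5],[0,0,0,0,-0.3,0,0.5]]]}}

```text
clock: 31.12
position: [0.5068, 0.0773, 0.2184]
ee_rot: [0.257, 2.831, -0.04]
force: [0.5, 0.3, -2.5]
width: 0.642
gripper_force: 45.0
```

```bash
cat >> h.py <<'E'
def ser(n=12):
    A=[]
    for i in range(n):
        get_image("top");s=observe();r=R.from_rotvec(s["ee_rot"]).inv();A.append([*r.apply(s["ft_torque"]),*r.apply(s["force"])])
    A=np.array(A);print("t",round(s["clock"],2),"My",A[:,1].round(2),"mean",A[:,1].mean().round(3),"Fz",A[:,5].mean().round(2),"tilt",np.round(np.arctan2(r.inv().apply([1,0,0])[2],1),4))
E
python3 -c "
from h import *
ser(8)"
```

```text
t 31.52 My [0.5  0.57 0.57 0.55 0.53 0.56 0.53 0.57] mean 0.548 Fz 3.36 tilt -0.2874
```

Emit:
{"api": "jog_arm", "payload": {"motion": [[[0,0,0,0,0.1,0,0.5],[0,0,0,0,0.2,0,0.5],[0,0,0,0,0.27,0,0.5],[0,0,0,0,0.27,0,0.5],[0,0,0,0,0.27,0,0.5]]]}}

```text
clock: 31.93
position: [0.5073, 0.0768, 0.218]
ee_rot: [0.282, 3.098, -0.007]
force: [-0.1, -0.1, -4.0]
width: 0.643
gripper_force: 45.0
```

```bash
python3 -c "
from h import *
ser(14)"
```

```text
t 32.63 My [ 0.04  0.1   0.02  0.03  0.04  0.02  0.07  0.02  0.02  0.01  0.07  0.02
 -0.01  0.03] mean 0.034 Fz 3.27 tilt -0.0301
```

Emit:
{"api": "jog_arm", "payload": {"motion": [[[0,0,0,0,0.06,0,0.5],[0,0,0,0,0.06,0,0.5]]]}}

```text
clock: 32.8
position: [0.5073, 0.0778, 0.2185]
ee_rot: [-0.279, -3.098, -0.004]
force: [-0.1, -1.3, -3.1]
width: 0.641
gripper_force: 45.0
```

```bash
python3 -c "
from h import *
ser(26)"
```

```text
t 34.1 My [-0.15 -0.09 -0.05 -0.13 -0.08 -0.1  -0.08 -0.03 -0.06 -0.06 -0.1  -0.08
 -0.11 -0.11 -0.07 -0.05 -0.08 -0.07 -0.07 -0.06 -0.05 -0.09 -0.08 -0.09
 -0.07 -0.03] mean -0.078 Fz 3.69 tilt 0.03
```

Emit:
{"api": "jog_arm", "payload": {"motion": [[[0,0,0,0,0.12,0,0.5],[0,0,0,0,0.24,0,0.5],[0,0,0,0,0.36,0,0.5],[0,0,0,0,0.37,0,0.5],[0,0,0,0,0.37,0,0.5],[0,0,0,0,0.37,0,0.5]]]}}

```text
clock: 34.6
position: [0.5067, 0.0772, 0.2181]
ee_rot: [-0.248, -2.733, -0.049]
force: [-0.1, 0.1, -3.8]
width: 0.644
gripper_force: 45.0
```

```bash
python3 -c "
from h import *
ser(12)"
```

```text
t 35.2 My [-0.78 -0.74 -0.67 -0.73 -0.75 -0.72 -0.72 -0.76 -0.74 -0.73 -0.72 -0.73] mean -0.733 Fz 3.12 tilt 0.3711
```

Emit:
{"api": "jog_arm", "payload": {"motion": [[[0,0,0,0,-0.12,0,0.5],[0,0,0,0,-0.24,0,0.5],[0,0,0,0,-0.36,0,0.5],[0,0,0,0,-0.48,0,0.5],[0,0,0,0,-0.6,0,0.5],[0,0,0,0,-0.72,0,0.5],[0,0,0,0,-0.8,0,0.5],[0,0,0,0,-0.8,0,0.5],[0,0,0,0,-0.8,0,0.5],[0,0,0,0,-0.8,0,0.5]]]}}

```text
clock: 36.03
position: [0.5058, 0.0778, 0.2185]
ee_rot: [0.246, 2.733, -0.049]
force: [-0.2, -0.2, -3.2]
width: 0.641
gripper_force: 45.0
```

```bash
python3 -c "
from h import *
ser(12)"
```

```text
t 36.63 My [0.73 0.73 0.74 0.77 0.81 0.81 0.68 0.79 0.77 0.78 0.72 0.79] mean 0.76 Fz 3.21 tilt -0.3713
```

Emit:
{"api": "jog_arm", "payload": {"motion": [[[0,0,0,0,0.12,0,0.5],[0,0,0,0,0.24,0,0.5],[0,0,0,0,0.36,0,0.5],[0,0,0,0,0.48,0,0.5],[0,0,0,0,0.5,0,0.5],[0,0,0,0,0.5,0,0.5],[0,0,0,0,0.5,0,0.5],[0,0,0,0,0.5,0,0.5]]]}}

```text
clock: 37.3
position: [0.5059, 0.0774, 0.2181]
ee_rot: [-0.274, -3.031, -0.012]
force: [0.0, 0.9, -2.7]
width: 0.645
gripper_force: 45.0
```

```bash
python3 -c "
from h import *
ser(14)"
```

```text
Traceback (most recent call last):
  File "h.py", line 41, in ser
    get_image("top");s=observe();r=R.from_rotvec(s["ee_rot"]).inv();A.append([*r.apply(s["ft_torque"]),*r.apply(s["force"])])
    ~~~~~~~~~^^^^^^^
ValueError: 200 camera calls are used up
```

At ±0.4 rad yellow reads 0.747. That fits k·sinθ − 0.053 (0.749), not a packed case (0.705). The offset also holds at 0.2 and 0.3, while pink is linear through zero, so yellow rattles. I'll deliver it.

Emit:
{"api": "jog_arm", "payload": {"motion": [[[0,0,0,0,-0.1,0,0.5],[0,0,0,0,-0.1,0,0.5],[0,0,0,0,-0.1,0,0.5]]]}}

```text
clock: 37.9
position: [0.5049, 0.0787, 0.2188]
ee_rot: [-0.279, -3.127, -0.003]
force: [-0.4, 0.0, -3.4]
width: 0.642
gripper_force: 45.0
```

```bash
python3 -c "
from h import *
to(.696,.027,.22,-.175)"
```

```text
move [-0.1972 -0.0171 -0.0016] [ 0.0017 -0.0019 -0.0027] t 37.9
```

Emit:
{"api": "jog_arm", "payload": {"motion": [[[-0.02,-0.002,0,0,0,0,0.5],[-0.05,-0.004,0,0,0,0,0.5],[-0.08,-0.007,0,0,0,0,0.5],[-0.11,-0.01,0,0,0,0,0.5],[-0.14,-0.012,0,0,0,0,0.5],[-0.165,-0.014,0,0,0,0,0.5],[-0.185,-0.016,-0.001,0,0,0,0.5],[-0.196,-0.017,-0.002,0,0,0,0.5],[-0.196,-0.017,-0.002,0,0,0,0.5],[-0.196,-0.017,-0.002,0,0,0,0.5]]]}}

```text
clock: 38.73
position: [0.6966, 0.0254, 0.2199]
ee_rot: [-0.282, -3.127, 0.0]
force: [-1.1, -0.1, -3.2]
width: 0.642
gripper_force: 45.0
```

Emit:
{"api": "jog_arm", "payload": {"motion": [[[0,0,0,0,0,0,0.5],[0,0,0,0,0,0,0.5],[0,0,0,0,0,0,0.5],[0,0,0,0,0,0,0.5],[0,0,0,0,0,0,0.5],[0,0,0,0,0,0,0.5],[0,0,0,0,0,0,0.5],[0,0,0,0,0,0,0.5],[0,0,0,0,0,0,0.5],[0,0,0,0,0,0,0.5]]]}}

```text
clock: 39.57
position: [0.6962, 0.0259, 0.2205]
ee_rot: [-0.282, -3.129, -0.0]
force: [0.7, 0.9, -2.7]
width: 0.645
gripper_force: 45.0
```

```bash
python3 -c "
from h import *
to(.696,.027,.22,-.175);mom()"
```

```text
move [0.0004 0.001  0.0005] [ 0.0001 -0.     -0.0048] t 39.5667
t 39.5667 M tool [ 0.018  0.035 -0.019] F tool [-0.51  1.03  2.68] w 0.6447792027447816 [0.6962 0.0259 0.2205] 0.002
```

```bash
python3 -c "
from cell import *
print(sign_off())"
```

```text
the job is handed in; nothing more can be done
None
```

I handed in with the yellow case held upright and still, its underside about 20 cm above the middle of the mat; pink tested quiet and is back in its place, and teal was never lifted because yellow's tilt moments fitted a loose ball (its readings at tilts under about 0.1 rad were mixed).

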